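# Release the orange-tabbed draw latch of an instrument case

### The job

The small grey instrument case on the watchmaker's bench is held shut by two draw latches on its top; the one with the orange tab needs a new keeper. Lift the orange-tabbed lever and swing it up and right over past centre, so that it stays thrown open and its hook drops free. Leave the black-tabbed latch shut, so that the case stays closed.

Things in the scene. Friction and masses are not known exactly. Their poses are not given: they have to be found in the camera images.
- orange_latch: base of the orange-tabbed steel draw latch, fixed on the flat top (62 mm above the bench) of a fixed grey case, 79 (x) x 163 (y) x 62 mm, parallel to it. Origin: on the case's top, midway across it; z up. The lever's pivot pin is parallel to y at x = 16, z = 12 mm. Shut, the lever lies level, points to +x (away from the robot, give or take the yaw) and ends 30 mm outside the case's edge
- orange_latch_tab (a point): centre of the orange finger tab at the lever's end; moves with it. Tab 22 mm long (along the lever), 18 mm wide (y: the width to pinch), 7 mm thick. The point is 43.2 mm from the pivot axis; shut it is at x = 59, y = 0, z = 16.5 mm in the latch frame, 78.5 mm above the bench. Axes are the lever's: the latch's when shut, turning with it about y
- orange_latch_lever (a joint): lever angle, rad: 0 shut (tab on the far, +x side), 1.5 about upright, 2.4 thrown over towards the robot (stop). Growing lifts the tab up and over. An over-centre spring pulls it shut below about 1.0 rad (about 1 N at the tab) and throws it open to the stop beyond about 1.3 rad. The wire hook moves with the lever and is off its keeper beyond 1.7 rad
- black_latch_lever (a joint): lever angle of the other latch, alike but with a black tab, on the same case, parallel, 84 mm to the left or right of the orange one (centre to centre): 0 shut, 2.4 thrown open. Beware: the bench's fixed desk lamp hangs at the right (shade at x 0.56 to 0.74, y -0.24 to -0.06 m, from 0.11 m above the bench upwards); pass in front of it

How it is judged:
At the end, for the whole second after the job is handed in: the orange-tabbed lever rests thrown open, beyond 1.9 rad (109 degrees), so that its hook is off the keeper; the black-tabbed lever is still shut, within 0.2 rad (value of joint orange_latch_lever above 1.9 rad and velocity of joint orange_latch_lever below 0.1 rad/s and value of joint black_latch_lever below 0.2 rad); the robot touches nothing.
It fails at once if the black-tabbed lever was lifted by more than 0.4 rad (value of joint black_latch_lever above 0.4 rad).
It also fails if it takes over 32 s, if anything falls off the work surface, if the arm or the gripper's body presses on something with over 40 N, if the wrist force passes 120 N, or if a joint passes its speed limit or range.

### The arm

A 6-joint arm with a two-finger parallel gripper is mounted at the origin on a cart in front of the work surface, level with it; the furniture and walls round the work are solid. World frame = base frame: x ahead of the robot, y to its left, z up, the work surface at z = 0. Lengths are in m, angles in rad, forces in N, time in s.
With the tool pointing down it reaches from about 0.375 to 0.9 m from the base axis. Payload 3.1 kg.
Tool frame: the origin (TCP) lies on the front face of the gripper's body, between the roots of the fingers; the fingertips stand 73 mm ahead of it and the grasp point (between the pads) lies 54 mm ahead of it (manip.finger_overhang is the distance from the TCP to the fingertips, in m); z points along the fingers, y is the direction in which the jaws open and shut (so a half turn about z gives the same grasp; the last joint's range is limited). The gripper opens to 85 mm and grips with 20 to 120 N. Pads are 22 mm wide; open, the fingers measure 114 mm over their backs; the gripper's body (76 mm by 85 mm) begins 54 mm behind the grasp point. The pads swing forward as they close: fully open they stand 13 mm farther back than shut.
Start: joints at [1.079, 0.527, 1.433, -0, 1.181, -0.178], TCP at [0.192, 0.595, 0.304] pointing down, gripper open.
Joint ranges: [-3.08, 3.08], [-0.75, 2.2], [0.22, 2.44], [-1.43, 4.57], [0, 2.65], [-2.85, 2.85]. Speed limits (rad/s): [2.79, 2.79, 3.14, 3.14, 3.14, 3.14].

### API

Orientations are given as a unit quaternion [x, y, z, w].
In Python, from station import manip gives the robot as it stands.
- The arm moves only by the tool apply_moves, never from a script. Its argument "increments" is a list that holds one entry, the list of rows, each a list of 4 numbers: the shift along the tool's x, y, z in m, then the turn about the tool's z in degrees. In form: [[[dx, dy, dz, spin], ...]]. A call has 1 to 5 rows; each row shifts and turns the pose as measured when the row begins, along the tool's axes as they then stand; what a row does not reach is not made up. A row lasts 1/10 s, in which the tool goes at most 50 mm and 8.59 degrees, less where a joint would pass 70% of its speed; a pose out of reach is approached as far as the arm can. A call with a gripper value outside its range is refused whole. "fingers" is the opening, from 0 (shut) to 1 (fully open), set as the call begins (left out, the last holds). The fingers move at their own pace and stop on an object; "newtons" is the grip in N (left out, the last holds). Time passes only in rows, so rows that do not move let the fingers close. It gives the time, the measured TCP pose, the force and the opening at its end, in the units of the state.
- manip.sense(): the state, without advancing time (a new reading comes with each control period).
- manip.snapshot(name): name is "scene" or "side" or "wrist"; returns (picture, depth): 420x560x3 uint8, red, green, blue; 420x560 float32, m along the optical axis (not along the pixel's ray), 0 where there is no reading.
- manip.camera_model(name): a dict with "mtx" (3x3 intrinsics, pixels), "R" (3x3) and "t" (3): a world point X has camera coordinates R X + t; the wrist camera has in their place "mount" (4x4, takes a point from camera to tool coordinates, whose origin is the TCP and whose axes are the flange's). Camera axes: x right, y down, z forward; pixel columns grow to the right and rows downward; lengths in m; the calibration is good to about 2 mm. A picture is of the moment at which its call begins: read the wrist's pose just before it. camera_model takes no time and is no camera call.
- manip.sign_off(): hands the job in, once; it reports no verdict.
The state is a dict: "t": time; "q": joint angles; "qd": joint speeds; "tau": joint torques, N m; "tcp_pos": TCP position; "tool_rot": TCP orientation; "force": force on the tool from outside, world axes, zero at the start; "ft_torque": the same for the moment, N m; "finger_gap": opening from 0.0 (shut) to 1.0 (fully open).
Only numpy, scipy, OpenCV 4.12 (cv2) and the standard library are available. Lean on these libraries where they do the work, as an engineer would, in place of code of your own. Each camera call takes 0.05 s, during which the arm holds its last target.

## Working session

There is one attempt and no reset: what is moved stays moved. The work goes in short steps, Python scripts to look and compute and a tool call to move; the robot and the scene stay as the last step left them, time stands still between calls to the robot, and variables do not carry over. Pictures are saved under pics/ and viewed, and the job is handed in when it is done.

Besides the shell and the picture viewer there is one more tool, called after "Call:" as name(argument=value, ...), one argument or row to a line, values as JSON. apply_moves: Moves the arm, as the interface text tells. Its arguments: {"type":"object","properties":{"increments":{"type":"array","items":{"type":"array","items":{"type":"array","items":{"type":"number"}}}},"fingers":{"type":"number"},"newtons":{"type":"number"}},"required":["increments"]}

```bash
mkdir -p pics; ls
python3 - <<'E'
from station import manip
import cv2,numpy as np
s=manip.sense();print({k:np.round(v,3).tolist() for k,v in s.items()})
for n in("scene","side"):
    p,d=manip.snapshot(n);cv2.imwrite(f"pics/{n}0.png",p[:,:,::-1]);np.savez(f"pics/{n}0.npz",p=p,d=d)
    print(n,manip.camera_model(n))
print(manip.camera_model("wrist"))
E
```

```text
pics
{'t': 0.0, 'q': [1.079, 0.528, 1.434, -0.0, 1.181, -0.178], 'qd': [0.001, -0.001, -0.001, 0.001, -0.001, 0.0], 'tau': [-0.001, -44.235, -17.802, -0.0, 0.008, -0.0], 'tcp_pos': [0.192, 0.594, 0.303], 'tool_rot': [0.156, 0.988, -0.001, -0.0], 'force': [-0.587, 0.401, 0.192], 'ft_torque': [-0.006, -0.015, -0.013], 'finger_gap': 0.998}
scene {'mtx': array([[392.20816803,   0.        , 271.8843189 ],
       [  0.        , 392.20816803, 212.62923543],
       [  0.        ,   0.        ,   1.        ]]), 'R': array([[ 0.6762549 , -0.7366418 ,  0.00617773],
       [-0.54126367, -0.50254675, -0.67415162],
       [ 0.49971286,  0.45255455, -0.73856715]]), 't': array([-0.09932155,  0.44549537,  0.59847082])}
side {'mtx': array([[408.72050741,   0.        , 277.71655457],
       [  0.        , 408.72050741, 207.46175385],
       [  0.        ,   0.        ,   1.        ]]), 'R': array([[ 0.95466389, -0.29765697,  0.0041459 ],
       [-0.10830205, -0.36025838, -0.92654442],
       [ 0.277286  ,  0.88408949, -0.37616253]]), 't': array([-0.34418103,  0.26579084,  0.54060294])}
{'mtx': array([[369.79673111,   0.        , 281.84126128],
       [  0.        , 369.79673111, 217.40975871],
       [  0.        ,   0.        ,   1.        ]]), 'mount': array([[ 1.52285597e-03, -9.57629874e-01, -2.87997752e-01,
         7.38369104e-02],
       [ 9.99998792e-01,  1.36851335e-03,  7.37244849e-04,
         8.15654156e-04],
       [-3.11878925e-04, -2.87998526e-01,  9.57630801e-01,
        -7.01248241e-02],
       [ 0.00000000e+00,  0.00000000e+00,  0.00000000e+00,
         1.00000000e+00]])}
```

View pics/scene0.png

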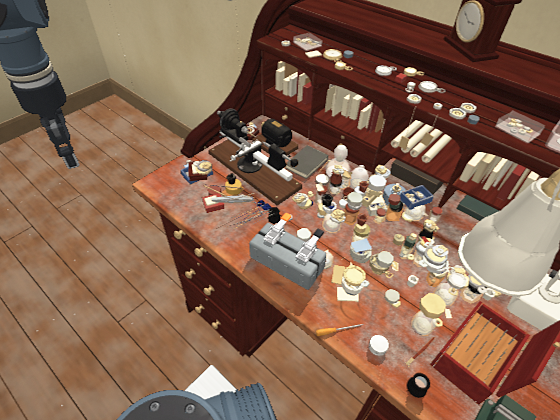

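View pics/side0.png

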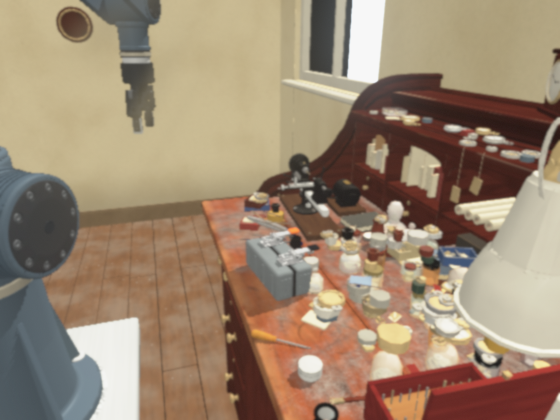

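Run:
```python
import cv2
a=cv2.imread("pics/scene0.png")[185:305,225:355];b=cv2.imread("pics/side0.png")[205:315,225:345]
cv2.imwrite("pics/z.png",cv2.resize(a,None,fx=5,fy=5,interpolation=2)[:600]);cv2.imwrite("pics/z2.png",cv2.resize(b,None,fx=5,fy=5,interpolation=2))
```

```text
(no output)
```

View pics/z.png

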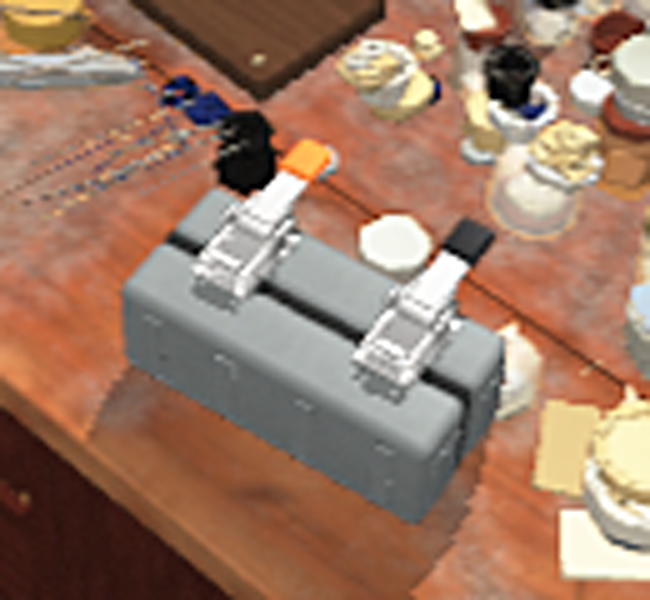

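View pics/z2.png

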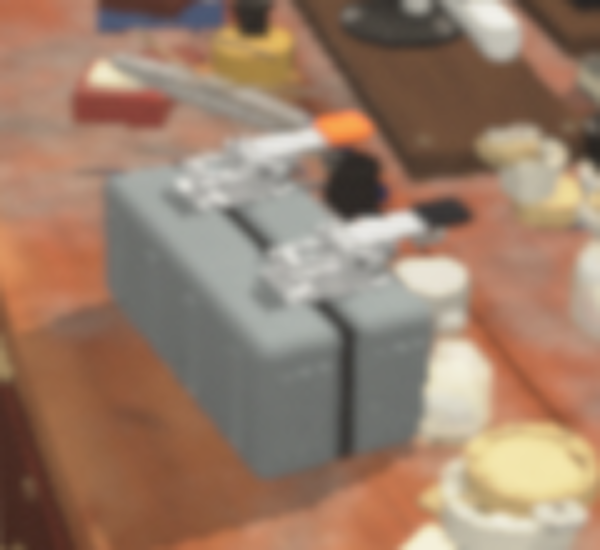

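```bash
cat > h.py <<'E'
import numpy as np,cv2
from station import manip
def ray(n,u,v):
    c=manip.camera_model(n);d=c["R"].T@np.linalg.inv(c["mtx"])@np.array([u,v,1.]);return -c["R"].T@c["t"],d
def onz(n,u,v,z):
    o,d=ray(n,u,v);return o+d*(z-o[2])/d[2]
def tri(l):
    A=0;b=0
    for o,d in l:
        d=d/np.linalg.norm(d);P=np.eye(3)-np.outer(d,d);A=A+P;b=b+P@o
    x=np.linalg.solve(A,b);return x,[np.linalg.norm(np.cross(x-o,d/np.linalg.norm(d))) for o,d in l]
E
python3 - <<'E'
from h import *
R={};B={}
for n,box in(("scene",(225,185,355,305)),("side",(225,205,345,315))):
    f=np.load(f"pics/{n}0.npz");p=f["p"];x0,y0,x1,y1=box
    h=cv2.cvtColor(p,cv2.COLOR_RGB2HSV)
    m=((h[...,0]>7)&(h[...,0]<20)&(h[...,1]>190)&(h[...,2]>190)).astype(np.uint8)
    m[:y0]=0;m[y1:]=0;m[:,:x0]=0;m[:,x1:]=0
    k,l,st,c=cv2.connectedComponentsWithStats(m);print(n,[(s.tolist(),q.round(1).tolist()) for s,q in zip(st[1:],c[1:]) if s[4]>5])
    i=1+np.argmax(st[1:,4]);u,v=c[i];R[n]=ray(n,u,v);print(onz(n,u,v,.080).round(4),onz(n,u,v,.0785).round(4))
print("tri",tri([R["scene"],R["side"]]))
b=[(225+467/5,185+240/5),(225+444/5,205+213/5)]
print(onz("scene",*b[0],.08),onz("side",*b[1],.08),tri([ray("scene",*b[0]),ray("side",*b[1])]))
# case top corners by eye, scene
for u,v in((124,285),(212,190),(500,345),(415,480)): print(onz("scene",225+u/5,185+v/5,.06).round(3))
E
```

```text
scene [([281, 216, 10, 5, 12], [285.7, 218.5])]
[0.4657 0.2511 0.08  ] [0.4668 0.252  0.0785]
side []Traceback (most recent call last):
  File "<stdin>", line 9, in <module>
    return _wrapfunc(a, 'argmax', axis=axis, out=out, **kwds)
    return bound(*args, **kwds)
ValueError: attempt to get argmax of an empty sequence
```

Run:
```python
from h import *
R={}
for n,box in(("scene",(278,205,295,225)),("side",(285,224,303,237))):
    f=np.load(f"pics/{n}0.npz");p=f["p"];x0,y0,x1,y1=box
    h=cv2.cvtColor(p,cv2.COLOR_RGB2HSV).astype(int)
    m=((p[...,0].astype(int)-p[...,2]>120)).astype(np.uint8)
    mm=np.zeros_like(m);mm[y0:y1,x0:x1]=m[y0:y1,x0:x1]
    k,l,st,c=cv2.connectedComponentsWithStats(mm);i=1+np.argmax(st[1:,4]);u,v=c[i];print(n,st[i],c[i])
    R[n]=ray(n,u,v);print(onz(n,u,v,.080).round(4))
print("tri",tri([R["scene"],R["side"]]))
b=[(225+467/5,185+240/5),(225+444/5,205+213/5)]
print(onz("scene",*b[0],.08),onz("side",*b[1],.08),tri([ray("scene",*b[0]),ray("side",*b[1])]))
for u,v in((124,285),(212,190),(500,345),(415,480)): print(onz("scene",225+u/5,185+v/5,.06).round(3))
```

```text
scene [279 212  12  12  72] [285.41666667 216.45833333]
[0.47   0.2556 0.08  ]
side [289 227  10   7  50] [293.66 229.94]
[0.4756 0.2564 0.08  ]
tri (array([0.47405837, 0.25734909, 0.07822751]), [np.float64(0.0023084705480538787), np.float64(0.0023084705480540535)])
[0.4825752  0.17074915 0.08      ] [0.48641626 0.16911396 0.08      ] (array([0.48645633, 0.17229674, 0.07730129]), [np.float64(0.0015909837879920811), np.float64(0.001590983787991994)])
[0.374 0.275 0.06 ]
[0.44  0.284 0.06 ]
[0.46  0.133 0.06 ]
[0.383 0.117 0.06 ]
```

Call:
apply_moves(
  increments=[
    [[-0.037,-0.0235,-0.005,0],[-0.037,-0.0235,-0.005,0],[-0.037,-0.0235,-0.005,0],[-0.037,-0.0235,-0.005,0],[-0.037,-0.0235,0,0]],
  ],
)

```text
t: 0.6
tcp_pos: [0.332, 0.4243, 0.3207]
tool_rot: [0.15, 0.989, -0.002, -0.002]
force: [1.1, 0.1, 0.2]
finger_gap: 1.0
```

Call:
apply_moves(
  increments=[
    [[-0.037,-0.0235,0,0],[-0.037,-0.0235,0,0],[-0.037,-0.0235,0,0],[-0.037,-0.0235,0,0],[0,0,0,0]],
  ],
)

```text
t: 1.1
tcp_pos: [0.4519, 0.2807, 0.3196]
tool_rot: [0.153, 0.988, -0.003, -0.001]
force: [0.4, 0.2, -0.4]
finger_gap: 1.001
```

Call:
apply_moves(
  increments=[
    [[0,0,0,-8],[0,0,0,-8],[0,0,0,-8],[0,0,0,0]],
  ],
  fingers=0.6,
)

```text
t: 1.5
tcp_pos: [0.4512, 0.2794, 0.3179]
tool_rot: [-0.061, 0.998, -0.002, -0.005]
force: [0.9, -0.1, 0.7]
finger_gap: 0.603
```

```bash
cat >> h.py <<'E'
from scipy.spatial.transform import Rotation as Ro
def wsnap(name):
    s=manip.sense();p,d=manip.snapshot("wrist");cv2.imwrite(f"pics/{name}.png",p[:,:,::-1])
    np.savez(f"pics/{name}.npz",p=p,d=d,pos=s["tcp_pos"],q=s["tool_rot"]);return s,p,d
def wonz(f,u,v,z):
    c=manip.camera_model("wrist");M=c["mount"];Rt=Ro.from_quat(f["q"]).as_matrix()
    o=Rt@M[:3,3]+f["pos"];d=Rt@M[:3,:3]@np.linalg.inv(c["mtx"])@np.array([u,v,1.]);return o+d*(z-o[2])/d[2]
E
python3 -c "
from h import *
wsnap('w1')"
```

```text
(no output)
```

View pics/w1.png

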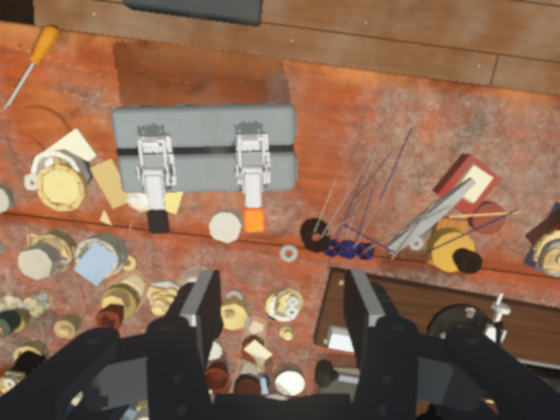

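Run:
```python
from h import *
f=np.load("pics/w1.npz");p=f["p"].astype(int)
m=((p[...,0]-p[...,2]>120)&(p[...,1]>60)).astype(np.uint8);mm=np.zeros_like(m);mm[205:236,240:270]=m[205:236,240:270]
k,l,st,c=cv2.connectedComponentsWithStats(mm);i=1+np.argmax(st[1:,4]);print(st[i],c[i])
T=wonz(f,*c[i],.082);print("tab",T)
B=wonz(f,158,221,.082);print("black",B,np.linalg.norm(T-B))
d=T-B;print("yaw from tabs",np.degrees(np.arctan2(-d[0],d[1])))
a=wonz(f,120,192,.062);b=wonz(f,296,189.5,.062);d=b-a;print(np.degrees(np.arctan2(-d[0],d[1])),np.linalg.norm(d))
Rt=Ro.from_quat(f["q"]).as_matrix();print(Rt.round(3)); print("toolframe delta to grasp",Rt.T@(T-[0,0,.0035]-f["pos"]))
for u,v,z in((315,233,.03),(348,249,.0),(226,227,.02)):print(wonz(f,u,v,z), f["d"][v,u])
```

```text
[243 208  22  25 505] [253.7009901 220.1049505]
tab [0.47286739 0.25765803 0.082     ]
black [0.4840485  0.17534949 0.082     ] 0.08306451145920522
yaw from tabs 7.735926454483599
7.9858243632557615 0.15902266928391115
[[-0.992 -0.122 -0.009]
 [-0.122  0.992 -0.005]
 [ 0.009 -0.004 -1.   ]]
toolframe delta to grasp [-0.02110824 -0.02318738  0.23932107]
[0.49467606 0.31887744 0.03      ] 0.37841794
[0.51845736 0.36233946 0.        ] 0.415372
[0.50300702 0.2267989  0.02      ] 0.3865077
```

Call:
apply_moves(
  increments=[
    [[-0.02,-0.022,0.01,-1],[0,0,0.04,0],[0,0,0.04,0],[0,0,0.02,0],[0,0,0,0]],
  ],
  fingers=0.5,
)

```text
t: 2.05
tcp_pos: [0.4736, 0.2618, 0.2061]
tool_rot: [-0.063, 0.998, -0.001, -0.002]
force: [-0.7, -0.0, 0.7]
finger_gap: 0.499
```

Run:
```python
from h import *
s=manip.sense();print(s["tcp_pos"])
Rt=Ro.from_quat(s["tool_rot"]).as_matrix();print(Rt.round(3));print(Rt.T@(np.array([.4729,.2577,.0785])-s["tcp_pos"]))
wsnap("w2")
```

```text
[0.4735973  0.26177932 0.20606345]
[[-0.992 -0.126 -0.004]
 [-0.126  0.992 -0.003]
 [ 0.004 -0.002 -1.   ]]
[ 0.00071519 -0.0036617   0.12757602]
```

View pics/w2.png

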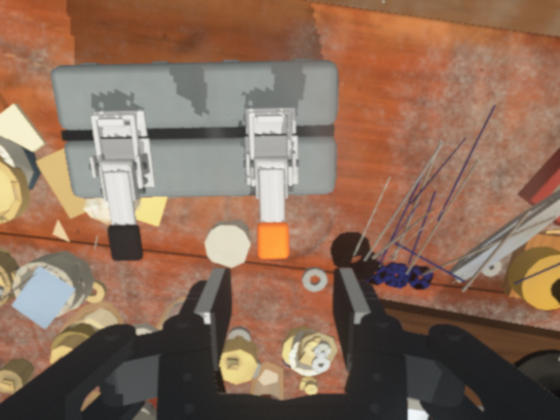

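Call:
apply_moves(
  increments=[
    [[0,-0.0035,0.02,0],[0,0,0.03,0],[0,0,0.02,0],[0,0,0,0]],
  ],
)

```text
t: 2.5
tcp_pos: [0.4788, 0.2613, 0.1417]
tool_rot: [-0.062, 0.998, 0.001, 0.006]
force: [0.3, 0.0, -0.4]
finger_gap: 0.501
```

Run:
```python
from h import *
s=manip.sense();print(s["tcp_pos"],s["force"])
Rt=Ro.from_quat(s["tool_rot"]).as_matrix();print(Rt.T@(np.array([.4729,.2577,.0785])-s["tcp_pos"]))
wsnap("w3")
```

```text
[0.47876992 0.26127428 0.14172142] [ 0.25902931  0.01288529 -0.40641153]
[ 0.00701147 -0.00286592  0.06314115]
```

View pics/w3.png

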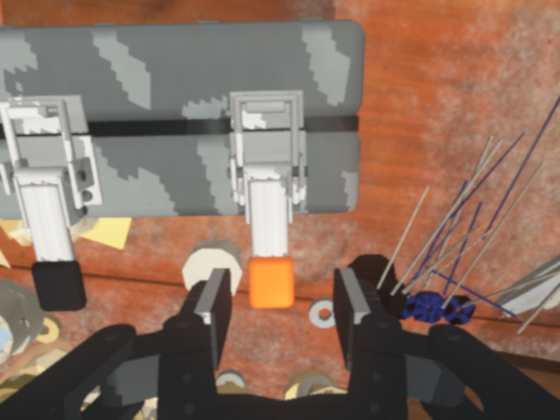

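Call:
apply_moves(
  increments=[
    [[0.0065,-0.003,0.009,0],[0,0,0,0]],
  ],
)

```text
t: 2.75
tcp_pos: [0.4755, 0.2589, 0.1373]
tool_rot: [-0.061, 0.998, 0.002, 0.01]
force: [-1.0, -0.5, -0.5]
finger_gap: 0.502
```

Run:
```python
from h import *
s=manip.sense();print(s["tcp_pos"],s["force"])
Rt=Ro.from_quat(s["tool_rot"]).as_matrix();print(Rt.T@(np.array([.4729,.2577,.0785])-s["tcp_pos"]))
```

```text
[0.47546456 0.25888199 0.13730029] [-0.95670187 -0.53556407 -0.47814136]
[ 0.00390854 -0.00099219  0.05872978]
```

Call:
apply_moves(
  increments=[
    [[0.005,-0.001,0.008,0],[0,0,0,0]],
  ],
)

```text
t: 2.95
tcp_pos: [0.4725, 0.2581, 0.1318]
tool_rot: [-0.061, 0.998, 0.003, 0.013]
force: [-0.6, -0.6, -0.2]
finger_gap: 0.5
```

Call:
apply_moves(
  increments=[
    [[0,0,0,0],[0,0,0,0],[0,0,0,0],[0,0,0,0],[0,0,0,0]],
  ],
  fingers=0,
  newtons=25,
)

```text
t: 3.45
tcp_pos: [0.4734, 0.2562, 0.1332]
tool_rot: [-0.063, 0.998, 0.0, 0.014]
force: [0.0, -1.2, -1.4]
finger_gap: 0.205
```

Run:
```python
from h import *
s=manip.sense();print(s["tcp_pos"],s["force"])
Rt=Ro.from_quat(s["tool_rot"]).as_matrix();print(Rt.T@(np.array([.4729,.2577,.0785])-s["tcp_pos"]))
wsnap("w4")
```

```text
[0.47338699 0.2562255  0.13317206] [ 0.04159027 -1.21837921 -1.42448066]
[0.00182894 0.00156969 0.05464097]
```

View pics/w4.png

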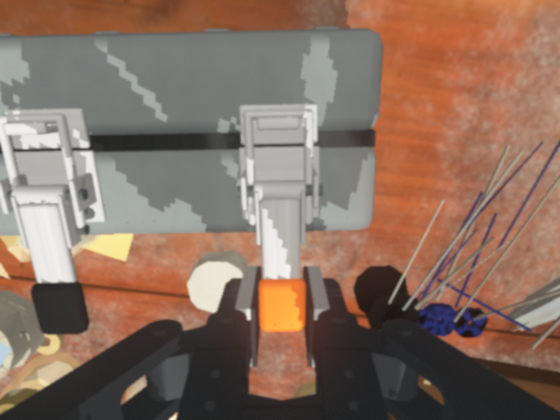

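Call:
apply_moves(
  increments=[
    [[0.001,0,-0.006,0],[0.002,0,-0.006,0],[0.003,0,-0.006,0],[0.003,0,-0.005,0],[0,0,0,0]],
  ],
)

```text
t: 4.0
tcp_pos: [0.4637, 0.2549, 0.157]
tool_rot: [-0.065, 0.998, -0.0, 0.015]
force: [-0.2, -0.7, -5.3]
finger_gap: 0.202
```

```bash
cat >> h.py <<'E'
def rel():
    s=manip.sense();Rt=Ro.from_quat(s["tool_rot"]).as_matrix();g=s["tcp_pos"]+Rt@[0,0,.0545]
    a=np.radians(7.9);ex=np.array([np.cos(a),np.sin(a),0]);ey=np.array([-np.sin(a),np.cos(a),0])
    P=np.array([.4729,.2577,.0785])-ex*.043-[0,0,.0045];r=g-P
    print("x,y,z mm rel pivot",np.round([r@ex*1e3,r@ey*1e3,r[2]*1e3],1),"phi",np.degrees(np.arctan2(r[2],r@ex)).round(1),"rad",np.hypot(r[2],r@ex).round(4),"F",np.round(s["force"],1),"gap",round(float(s["finger_gap"]),3),"tilt",Rt[:,2].round(3))
E
python3 -c "
from h import *
rel()"
```

```text
x,y,z mm rel pivot [35.1 -1.7 28.5] phi 39.1 rad 0.0452 F [-0.2 -0.7 -5.3] gap 0.202 tilt [ 0.03   0.001 -1.   ]
```

Call:
apply_moves(
  increments=[
    [[0.004,0,-0.003,0],[0.004,0,-0.003,0],[0.005,0,-0.003,0],[0.005,0,-0.003,0],[0,0,0,0]],
  ],
)

```text
t: 4.5
tcp_pos: [0.4468, 0.2525, 0.1706]
tool_rot: [-0.064, 0.998, 0.0, 0.019]
force: [1.3, -1.1, -5.7]
finger_gap: 0.203
```

```bash
python3 -c "
from h import *
rel();wsnap('w5')"
```

```text
x,y,z mm rel pivot [18.5 -1.7 42.1] phi 66.3 rad 0.046 F [ 1.3 -1.1 -5.7] gap 0.203 tilt [ 0.038  0.003 -0.999]
```

View pics/w5.png

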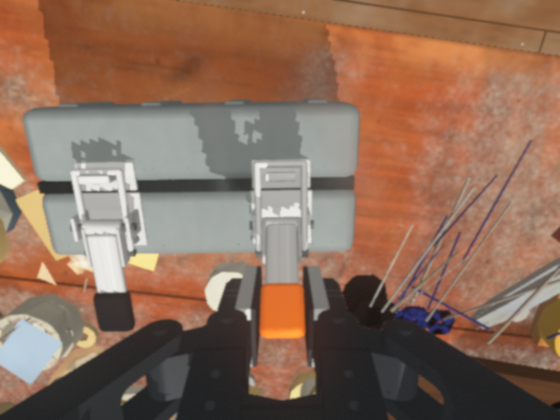

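Call:
apply_moves(
  increments=[
    [[0.006,0,-0.001,0],[0.006,0,-0.001,0],[0.006,0,0,0],[0.006,0,0.001,0],[0.005,0,0.001,0]],
  ],
)

```text
t: 5.05
tcp_pos: [0.4301, 0.2501, 0.1745]
tool_rot: [-0.065, 0.997, 0.002, 0.036]
force: [5.3, -3.3, 1.6]
finger_gap: 0.206
```

```bash
python3 -c "
from h import *
rel()"
```

```text
x,y,z mm rel pivot [ 3.4 -1.6 46.2] phi 85.7 rad 0.0463 F [ 5.3 -3.3  1.6] gap 0.206 tilt [ 0.071  0.009 -0.997]
```

Call:
apply_moves(
  increments=[
    [[0.006,0,0.001,0],[0.006,0,0.002,0],[0.006,0,0.002,0],[0.006,0,0.003,0],[0,0,0,0]],
  ],
)

```text
t: 5.55
tcp_pos: [0.4231, 0.2488, 0.1747]
tool_rot: [-0.065, 0.996, 0.006, 0.059]
force: [0.6, -0.2, -18.1]
finger_gap: 0.199
```

```bash
python3 -c "
from h import *
rel();wsnap('w6')"
```

```text
x,y,z mm rel pivot [-1.1 -1.9 46.6] phi 91.3 rad 0.0466 F [  0.6  -0.2 -18.1] gap 0.199 tilt [ 0.117  0.019 -0.993]
```

View pics/w6.png

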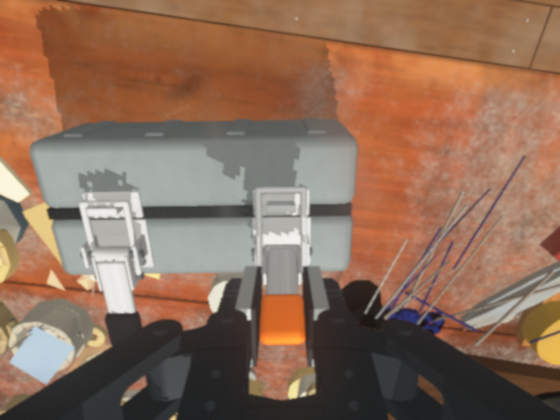

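```bash
python3 -c "
from h import *
s=manip.sense();print(s['q'],s['ft_torque'])
for n,(x0,y0,x1,y1) in (('scene',(215,165,355,285)),('side',(205,175,345,295))):
    p,d=manip.snapshot(n);np.savez(f'pics/{n}1.npz',p=p,d=d);cv2.imwrite(f'pics/{n}1.png',cv2.resize(p[y0:y1,x0:x1,::-1],None,fx=5,fy=5,interpolation=2))
"
```

```text
[ 0.31188987  0.54469332  1.94176399 -0.03496187  0.53774654 -1.36037101] [-0.52387291 -0.516197   -0.01517201]
```

View pics/scene1.png

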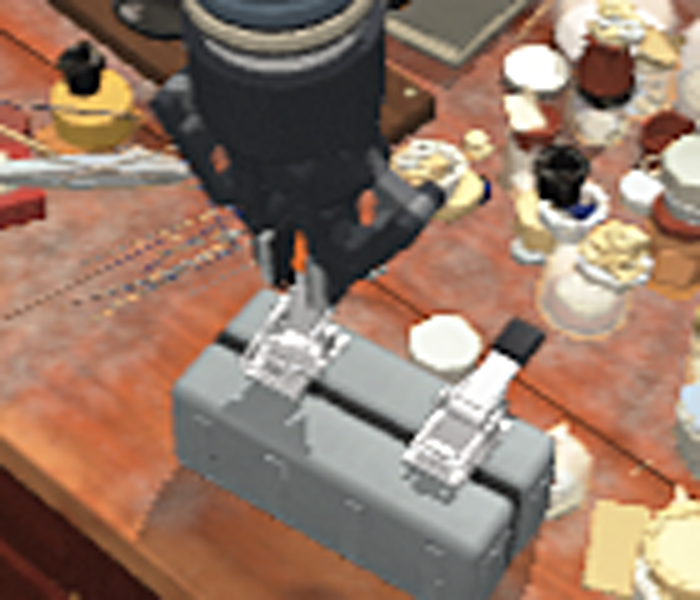

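View pics/side1.png

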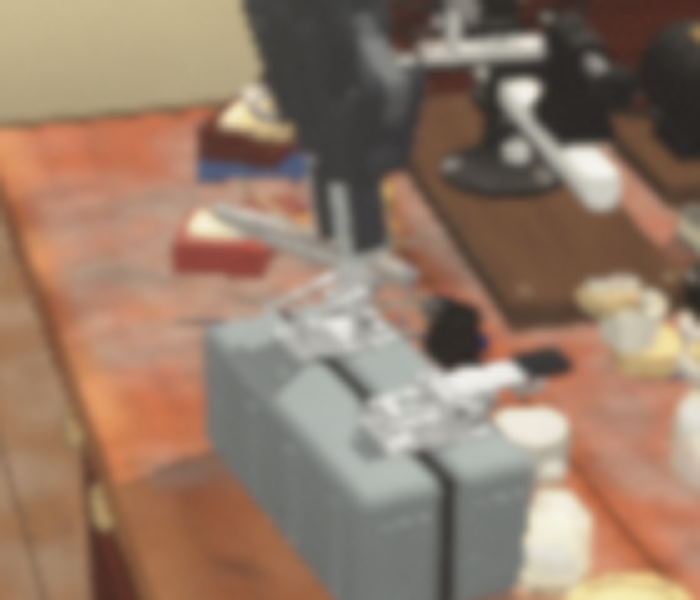

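Call:
apply_moves(
  increments=[
    [[0.006,0,0.004,0],[0.007,0,0.003,0],[0.007,0,0.002,0],[0.007,0,0.002,0]],
  ],
)

```text
t: 6.1
tcp_pos: [0.4169, 0.2479, 0.173]
tool_rot: [-0.067, 0.994, 0.009, 0.087]
force: [7.0, -8.4, 11.8]
finger_gap: 0.201
```

```bash
python3 -c "
from h import *
rel();print(manip.sense()['q']);wsnap('w7')"
```

```text
x,y,z mm rel pivot [-4.4 -1.7 45.3] phi 95.5 rad 0.0455 F [ 7.  -8.4 11.8] gap 0.201 tilt [ 0.171  0.03  -0.985]
[ 0.31748731  0.53800636  1.98658265 -0.05842211  0.44473925 -1.33831518]
```

View pics/w7.png

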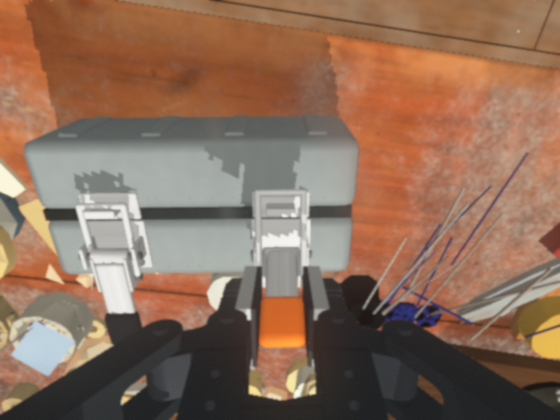

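Call:
apply_moves(
  increments=[
    [[0,0,0,0],[0,0,0,0],[0,0,0,0],[0,0,0,0],[0,0,0,0]],
  ],
  fingers=0.6,
)

```text
t: 6.65
tcp_pos: [0.4123, 0.2481, 0.172]
tool_rot: [-0.067, 0.994, 0.009, 0.082]
force: [-0.2, 0.1, -0.2]
finger_gap: 0.604
```

```bash
python3 -c "
from h import *
rel();wsnap('w8')"
```

```text
x,y,z mm rel pivot [-9.3 -0.8 44.3] phi 101.9 rad 0.0452 F [-0.2  0.1 -0.2] gap 0.604 tilt [ 0.162  0.029 -0.986]
```

View pics/w8.png

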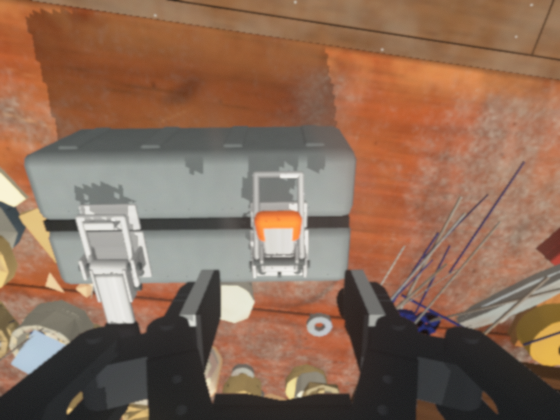

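The tab at pixel (278,224) now lies on the robot side of the pin, so the lever has thrown over. I'll retreat upwards and check.

Call:
apply_moves(
  increments=[
    [[0,0,-0.03,0],[0,0,-0.04,0],[0,0,-0.04,0],[0,0,-0.04,0],[0,0,0,0]],
  ],
)

```text
t: 7.2
tcp_pos: [0.3864, 0.2438, 0.3219]
tool_rot: [-0.067, 0.995, 0.008, 0.077]
force: [0.4, 0.2, 0.2]
finger_gap: 0.599
```

```bash
python3 -c "
from h import *
wsnap('w9')
for n,(x0,y0,x1,y1) in (('scene',(215,165,355,285)),('side',(205,175,345,295))):
    p,d=manip.snapshot(n);np.savez(f'pics/{n}2.npz',p=p,d=d);cv2.imwrite(f'pics/{n}2.png',cv2.resize(p[y0:y1,x0:x1,::-1],None,fx=5,fy=5,interpolation=2))
R=[]
for n,(x0,y0,x1,y1) in (('scene',(240,200,300,260)),('side',(240,215,300,260))):
    p=np.load(f'pics/{n}2.npz')['p'].astype(int);m=((p[...,0]-p[...,2]>120)&(p[...,1]>90)).astype(np.uint8);mm=m*0;mm[y0:y1,x0:x1]=m[y0:y1,x0:x1]
    k,l,st,c=cv2.connectedComponentsWithStats(mm);print(n,[(st[i].tolist(),c[i].round(1).tolist()) for i in range(1,k)])
"
```

```text
scene [([257, 201, 1, 1, 1], [257.0, 201.0]), ([264, 200, 4, 3, 4], [265.5, 201.2]), ([270, 204, 4, 3, 5], [271.4, 205.4]), ([259, 207, 1, 1, 1], [259.0, 207.0]), ([267, 211, 1, 1, 1], [267.0, 211.0]), ([288, 210, 1, 1, 1], [288.0, 210.0]), ([288, 211, 5, 4, 10], [290.4, 212.5]), ([279, 212, 5, 4, 11], [281.1, 213.5]), ([258, 214, 1, 1, 1], [258.0, 214.0]), ([281, 217, 9, 7, 22], [284.7, 220.4]), ([293, 216, 1, 1, 1], [293.0, 216.0]), ([291, 220, 3, 3, 5], [291.8, 220.8]), ([295, 223, 1, 1, 1], [295.0, 223.0]), ([240, 225, 23, 30, 130], [248.3, 241.1]), ([292, 224, 1, 1, 1], [292.0, 224.0]), ([262, 230, 10, 6, 27], [265.8, 232.6]), ([240, 254, 4, 5, 16], [241.2, 256.3]), ([249, 256, 1, 2, 2], [249.0, 256.5])]
side [([254, 224, 10, 8, 37], [258.1, 227.4])]
```

View pics/scene2.png

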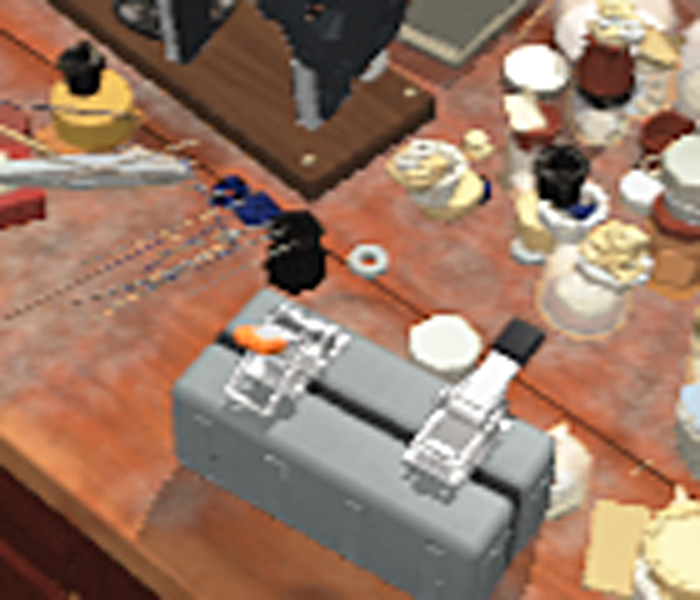

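View pics/side2.png

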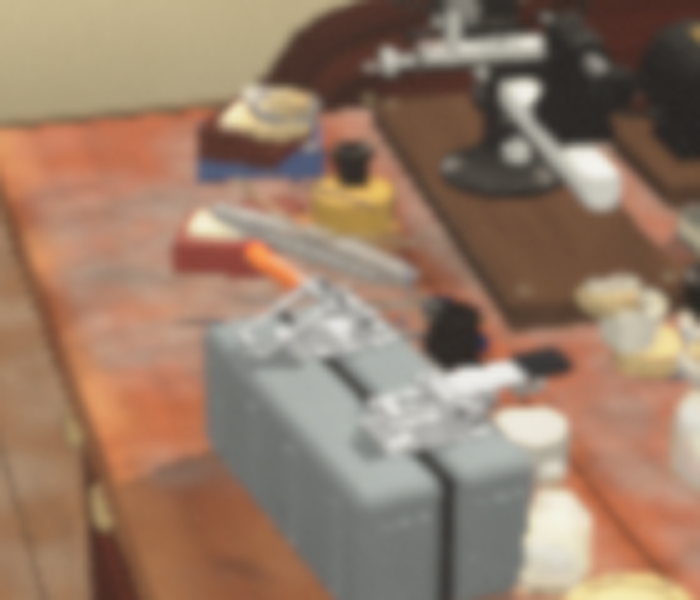

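View pics/w9.png

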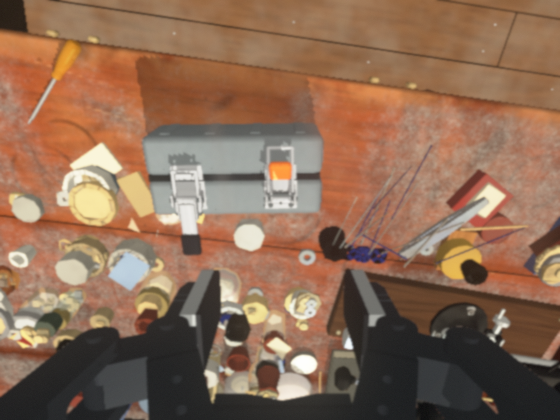

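Next I'll estimate the lever angle from the two fixed views: the tab is at (265.8,232.6) in scene and (258.1,227.4) in side.

```bash
python3 -c "
from h import *
X,e=tri([ray('scene',265.8,232.6),ray('side',258.1,227.4)])
a=np.radians(7.9);ex=np.array([np.cos(a),np.sin(a),0]);P=np.array([.4729,.2577,.0785])-ex*.043-[0,0,.0045];r=X-P
th=np.arctan2(r[2],r@ex);print(X,e,r,np.hypot(r[2],r@ex),'theta',th-.105)
s=manip.sense();print(s['t'],s['force'],np.abs(s['qd']).max());manip.sign_off()
"
```

```text
[0.39357239 0.24394149 0.10170991] [np.float64(0.001168555576427405), np.float64(0.0011685555764273624)] [-0.03673571 -0.00784839  0.02770991] 0.04659961605270591 theta 2.399777099996319
7.35 [ 0.04773928 -0.12434077 -0.96891309] 0.030056277543319583
the job is handed in; nothing more can be done
```

I threw the orange-tabbed lever fully open, left the black-tabbed latch shut, and handed the job in at 7.35 s of the 32 s allowed.

**What I did:** I located the orange tab in the scene, side and wrist pictures. I pinched it by its sides and lifted it along an arc about its pin to just past upright. Then I opened the fingers, the spring threw the lever over, and I retreated upwards.

**Last checks:**
- **Orange lever:** triangulating the tab from the two fixed cameras puts the lever at about 2.40 rad, which is the stop. The rays missed each other by about 1 mm. The measured radius was 46.6 mm against the 43.2 mm given, so the angle is approximate but well beyond 1.9 rad.
- **Black lever:** it still looks level and shut in all three views. I judged that by eye and did not measure its angle.
- **Contact:** the tool was at 0.32 m height, clear of the scene, with wrist force near zero (about 1 N).

**What did not go as planned:** while the tab was gripped past upright, the tool tilted by about 10 degrees because the tab no longer turned freely in the pads. The wrist force reached about 18 N, within the limits. The tilt stayed after release and did no harm that I could see.

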